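# Snap the blue hub cap onto the repaired fan

### The job

Lift the blue hub cap straight up off its peg on the parts stand and press it down over the spindle stud of the fan that lies on its back, until it clicks and then fully home against the washer. Keep pressing after the click, and finish with the gripper still on the cap, pushing it down firmly onto the washer. Leave the red and white caps, the screwdriver and the tin where they are.

Things in the scene. Friction and masses are not known exactly. Their poses are not given: they have to be found in the camera images.
- cap_blue: Blue hub cap, upright, 46 mm high, 44 mm diameter, 30 to 65 g. Origin: centre of its open underside, z up. Upwards from there: 3 mm thick inward lip with a 24 mm round hole, hollow 36 mm wide up to 20 mm, roof to 24 mm (outer shoulder), then a solid round knob, 28 mm diameter, from 24 to 46 mm. Grip the knob from above; fingertips over the shoulder can also bear down on it.
- cap_red: Red hub cap of the same shape on another peg; leave alone. Origin: centre of its open underside.
- cap_white: White hub cap of the same shape on another peg; leave alone. Origin: centre of its open underside.
- stand: Fixed plywood stand, 270 mm long (its x) by 85 mm, 16 mm thick, origin under its centre on the bench. Three upright pegs at x = -85, 0, 85 mm, 18 mm diameter, tips 76 mm above the bench. A cap hangs over each, roof on the tip, underside 56 mm above the bench: lift over 25 mm to clear it. Which cap is on which peg varies.
- fan: Desk fan fixed on its back, face up, front guard off, on the bench left or right of the robot's centre line. Origin: on the bench under its upright spindle. Wire rim 256 mm diameter, top 112 mm high; inside it three blue blades and a pale round blade hub 64 mm in diameter.
- hub (a point): Centre of the blade hub's flat top, 112 mm above the bench, z up. From it rises a brass stud, 20 mm diameter, 21 mm high, tip tapered, with four spring barbs, widest (27 mm) 11 mm up. The cap goes upright over it in any yaw. Its underside meets the barbs about 14 mm above this face; the push rises to 6 to 9 N at 11 mm, then drops away and the cap snaps down (click) to the washer at 5 mm.
- washer: Black springy washer round the stud's foot, 38 mm outside, 26 mm inside. Origin: centre of its top, 5 mm above the hub face when free. It yields about 1 mm per 3 N, stops hard after 3 mm (9 N), and springs back if the push ends.
- screwdriver: Screwdriver lying on the bench beyond the work; leave alone.
- tin: Yellow tin, 64 mm diameter, 85 mm high, standing on the bench beyond the work; leave alone.
Mind the look-alikes: they are no part of the job. What is meant by the cap_blue is not black, brown or turquoise, and is the smaller of those in its own colour.

How it is judged:
By the outcome, as a careful person would: the job done as asked, in the order asked, and still so for the second after the job is handed in, while the arm keeps its last pose, push and grip.
It also fails if it takes over 51 s, if anything falls off the work surface, if the arm or the gripper's body presses on something with over 40 N, if the wrist force passes 120 N, or if a joint passes its speed limit or range.

### The arm

A 6-joint arm with a two-finger parallel gripper is mounted at the origin on the work surface. World frame = base frame: x ahead of the robot, y to its left, z up, the work surface at z = 0. Lengths are in mm, angles in rad, forces in N, time in s.
With the tool pointing down it reaches from about 275 to 1000 mm from the base axis. Payload 8.4 kg.
Tool frame: the origin (TCP) lies midway between the tips of the shut fingers; the grasp point (between the pads) lies 19 mm behind it; z points along the fingers, y is the line along which they close (so a half turn about z gives the same grasp; the last joint's range is limited). The gripper opens to 85 mm and grips with 20 to 120 N. Pads are 22 mm wide; open, the fingers measure 114 mm over their backs; the gripper's body (76 mm by 85 mm) begins 54 mm behind the grasp point. The pads swing forward as they close: fully open they stand 13 mm farther back than shut.
Start: joints at [1.175, 0.353, 1.633, -0, 1.155, -0.002], TCP at [239.811, 577.164, 231.281] pointing down, gripper open.
Joint ranges: [-2.63, 2.63], [-0.92, 2.1], [0.06, 2.66], [-1.3, 4.44], [0, 2.69], [-3.02, 3.02]. Speed limits (rad/s): [2.22, 2.22, 2.79, 3.14, 3.14, 3.14].

### API

Orientations are given as [roll, pitch, yaw] about the fixed x, y, z axes, in that order (R = Rz(yaw) Ry(pitch) Rx(roll)).
In Python, from rig import telemetry, optics, r gives the robot as it stands.
- The arm moves only by the tool play_rows, never from a script. Its arguments are lists of equal length, an entry for each row: "dp": the shift along the tool's x, y, z in units of 40 mm (1.0 is 40 mm), a list of three; "rot": the turn, a rotation vector about the tool's x, y, z in units of 6 degrees (1.0 is 6 degrees), a list of three. In form: {"dp": [[tx, ty, tz], ...], "rot": [[ax, ay, az], ...]}. A call has 1 to 5 rows; each row is the pose to reach, as a shift and turn from the pose commanded when the call began, along the tool's axes at that moment; what a row does not reach only later rows make up. A row lasts 1/12 s, in which the tool goes at most 41.7 mm and 7.16 degrees, less where a joint would pass 70% of its speed; a pose out of reach is approached as far as the arm can. A call with a gripper value outside its range is refused whole. "fingers" is the opening, from 0 (shut) to 1 (fully open), set as the call begins (left out, the last holds). The fingers move at their own pace and stop on an object; "grip_force" is the grip in N (left out, the last holds). Time passes only in rows, so rows that repeat a pose let the fingers close. It gives the time, the measured TCP pose, the force, the opening and the grip force at its end, in the units of the state.
- telemetry.sense(): the state, without advancing time (a new reading comes with each control period).
- optics.grab_frame(name): name is "side" or "top"; returns a dict with "color" (480x640x3 uint8, red, green, blue), "mtx" (3x3 intrinsics, pixels), "R" (3x3) and "t" (3): a world point X has camera coordinates R X + t. Camera axes: x right, y down, z forward; pixel columns grow to the right and rows downward; lengths in mm; the calibration is good to about 2 mm. A picture is of the moment at which its call begins. There is no depth.
- r.sign_off(): hands the job in; it is judged then, once.
The state is a dict: "clock": time; "qpos": joint angles; "qvel": joint speeds; "joint_efforts": joint torques, N m; "eef_pos": TCP position; "tcp_rot": TCP orientation; "contact_force": force on the tool from outside, world axes, zero at the start; "wrist_torque": the same for the moment, N m; "opening": opening from 0.0 (shut) to 1.0 (fully open); "grasp_force": force on a finger pad.
Only numpy, scipy, OpenCV 4.12 (cv2) and the standard library are available. Lean on these libraries where they do the work, as an engineer would, in place of code of your own. Each camera call takes 0.05 s, during which the arm holds its last target. There are 200 camera calls.

## Working session

There is one attempt and no reset: what is moved stays moved. The work goes in short steps, Python scripts to look and compute and a tool call to move; the robot and the scene stay as the last step left them, time stands still between calls to the robot, and variables do not carry over. Pictures are saved under pics/ and viewed, at most 10 in all, crops included, and the job is handed in when it is done.

Besides the shell and the picture viewer there is one more tool, called after ">>>" in YAML: its name, and indented under it one key for each argument. play_rows: Moves the arm, as the interface text tells. Its arguments: {"type":"object","properties":{"dp":{"type":"array"},"rot":{"type":"array"},"fingers":{"type":"number"},"grip_force":{"type":"number"}},"required":["dp","rot"]}

```bash
mkdir -p pics; python3 - <<'E'
from rig import telemetry, optics
import cv2,numpy as np
for n in("side","top"):
    f=optics.grab_frame(n); cv2.imwrite(f"pics/{n}0.png",f["color"][:,:,::-1]); np.savez(f"{n}0.npz",**f)
    print(n,f["mtx"].tolist(),(-f["R"].T@f["t"]).round(),f["R"].round(3).tolist())
s=telemetry.sense();print({k:np.round(v,3).tolist() for k,v in s.items()})
E
```

```text
side [[511.289922277907, 0.0, 315.81594696690416], [0.0, 511.289922277907, 236.83857728247648], [0.0, 0.0, 1.0]] [ 528. -705.  625.] [[0.993, -0.12, -0.02], [-0.085, -0.565, -0.821], [0.087, 0.816, -0.571]]
top [[502.1896189826593, 0.0, 314.7278115590365], [0.0, 502.1896189826593, 228.3882856561248], [0.0, 0.0, 1.0]] [434.  40. 969.] [[0.009, -1.0, 0.027], [-0.984, -0.014, -0.179], [0.179, -0.025, -0.983]]
{'clock': 0.1, 'qpos': [1.175, 0.354, 1.634, -0.0, 1.155, -0.002], 'qvel': [-0.002, -0.001, -0.002, 0.001, -0.001, 0.0], 'joint_efforts': [0.0, -60.636, -34.282, 0.0, 0.004, -0.0], 'eef_pos': [239.649, 576.781, 230.634], 'tcp_rot': [-3.14, 0.0, 2.748], 'contact_force': [-0.134, -0.277, 0.7], 'wrist_torque': [-0.021, 0.016, 0.022], 'grasp_force': 0.0, 'opening': 1.002}
```

View pics/side0.png

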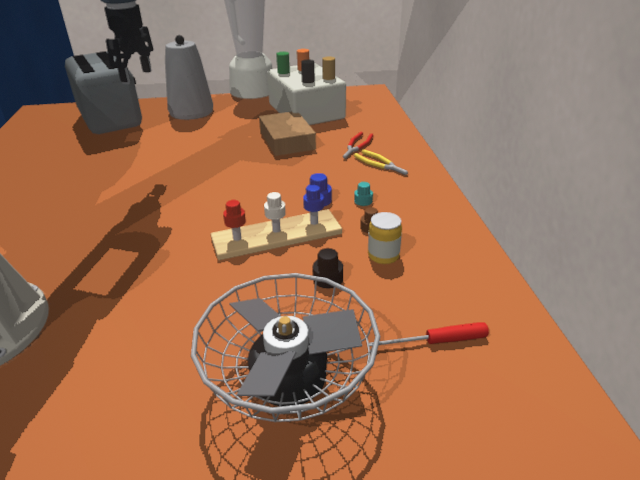

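View pics/top0.png

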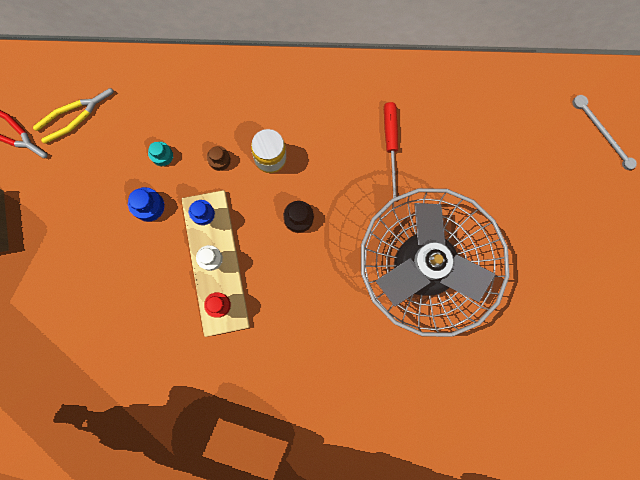

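The side view shows the blue cap at (314,198) on the stand's right peg, with the larger blue look-alike behind it at (319,190). The red cap is at (234,214), the white at (274,207) and the fan stud at (286,327). In the top view the blue cap is at (201,212), the look-alike at (145,204) and the stud at about (436,260).

```bash
cat > h.py <<'E'
import numpy as np,cv2
def ray(f,px,z):
    d=f["R"].T@np.linalg.inv(f["mtx"])@np.array([px[0],px[1],1.]); c=-f["R"].T@f["t"]
    return c+d*(z-c[2])/d[2]
def proj(f,X):
    p=f["mtx"]@(f["R"]@np.asarray(X,float)+f["t"]); return p[:2]/p[2]
def blobs(m,amin=30):
    n,l,s,c=cv2.connectedComponentsWithStats(m.astype(np.uint8)); return [(s[i].tolist(),c[i].round(1).tolist()) for i in range(1,n) if s[i,4]>amin]
E
python3 - <<'E'
from h import *
T=dict(np.load("top0.npz"));S=dict(np.load("side0.npz"))
for n,f in(("top",T),("side",S)):
    h=cv2.cvtColor(f["color"],cv2.COLOR_RGB2HSV).astype(int);H,s,v=h[...,0],h[...,1],h[...,2]
    print(n,"blue",blobs((H>110)&(H<130)&(s>150)))
    print("red",blobs(((H<4)|(H>175))&(s>190)))
    print("white",blobs((s<50)&(v>170),60))
    print("brass",blobs((H>12)&(H<25)&(s>70)&(v>100),15))
a=T["color"][185:325,180:240][:,:,::-1];b=T["color"][225:295,400:470][:,:,::-1]
c=S["color"][170:250,215:345][:,:,::-1];d=S["color"][300:370,250:330][:,:,::-1]
I=np.zeros((600,800,3),np.uint8)
def put(im,x,y,k):
    q=cv2.resize(im,None,fx=k,fy=k,interpolation=cv2.INTER_NEAREST);I[y:y+q.shape[0],x:x+q.shape[1]]=q
put(a,0,0,4);put(b,250,0,4);put(c,250,290,3);put(d,550,0,3)
cv2.imwrite("pics/z.png",I)
E
```

```text
top blue [([128, 187, 36, 34, 938], [145.5, 203.9]), ([189, 200, 26, 25, 486], [201.1, 212.0])]
red [([384, 102, 14, 50, 559], [390.8, 126.1]), ([0, 110, 25, 25, 185], [11.6, 121.8]), ([0, 134, 15, 12, 77], [6.8, 139.7]), ([205, 293, 25, 24, 495], [217.0, 304.5])]
white [([80, 89, 31, 22, 118], [94.4, 98.3]), ([575, 95, 61, 74, 399], [603.6, 129.5]), ([252, 129, 31, 30, 738], [267.1, 143.8]), ([14, 133, 30, 24, 125], [27.9, 145.1]), ([391, 151, 4, 37, 68], [392.8, 168.7]), ([361, 189, 148, 147, 978], [436.1, 261.9]), ([447, 216, 34, 30, 99], [460.9, 230.7]), ([417, 243, 36, 36, 614], [433.8, 260.5]), ([196, 245, 22, 25, 350], [205.3, 257.0])]
brass [([50, 106, 27, 15, 55], [61.5, 112.3]), ([66, 110, 19, 17, 19], [75.0, 117.7]), ([55, 113, 34, 26, 81], [72.3, 126.2]), ([0, 117, 21, 19, 28], [9.4, 125.6]), ([251, 143, 35, 23, 225], [269.5, 157.3]), ([270, 160, 17, 14, 37], [278.3, 168.1]), ([256, 166, 13, 7, 22], [261.7, 169.7]), ([181, 190, 69, 147, 4578], [217.0, 265.4]), ([126, 203, 13, 18, 27], [130.8, 212.4]), ([430, 254, 14, 11, 95], [436.9, 259.0])]
side blue [([311, 174, 15, 7, 85], [318.2, 177.1]), ([307, 184, 13, 8, 73], [312.8, 187.7])]
red [([349, 133, 13, 12, 33], [354.2, 138.5]), ([359, 134, 14, 13, 37], [366.4, 140.4]), ([226, 200, 13, 9, 62], [231.8, 203.1]), ([427, 323, 61, 21, 877], [457.7, 332.6])]
white [([313, 63, 17, 25, 185], [318.8, 76.8]), ([270, 65, 41, 26, 424], [290.4, 78.7]), ([268, 192, 12, 8, 70], [273.3, 195.3]), ([371, 212, 30, 17, 382], [385.5, 220.0]), ([191, 277, 188, 133, 785], [283.9, 356.8]), ([21, 289, 23, 32, 138], [34.0, 304.5]), ([263, 313, 45, 35, 617], [285.3, 333.3])]
brass [([322, 56, 13, 24, 166], [326.4, 66.3]), ([259, 112, 57, 37, 1049], [286.3, 125.3]), ([353, 149, 39, 21, 294], [371.6, 158.8]), ([210, 209, 132, 52, 3275], [274.4, 234.5]), ([368, 221, 34, 21, 405], [384.2, 233.1]), ([367, 248, 30, 17, 193], [381.4, 259.1]), ([278, 316, 12, 18, 112], [283.0, 322.2])]
```

View pics/z.png

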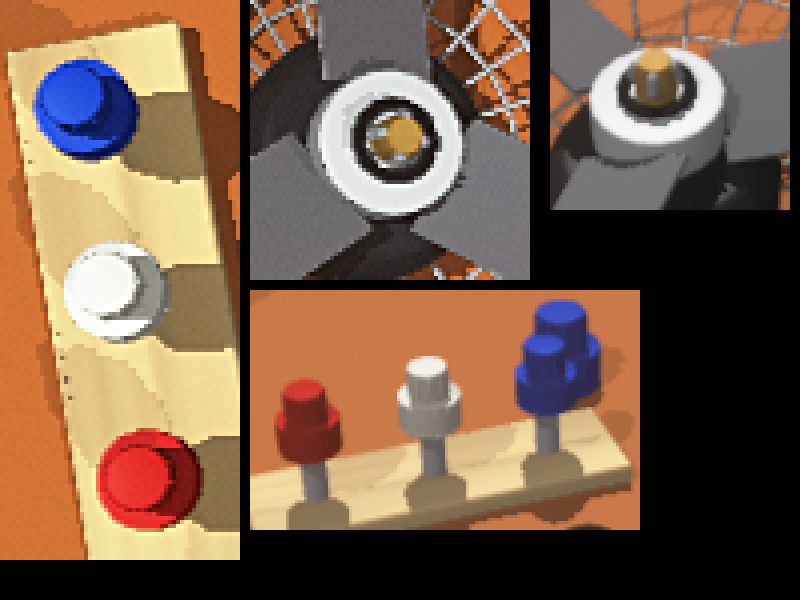

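The crops show the blue knob's top at about (198,209) in the top view and (312.8,187.7) in the side view. The hub's top face is at (435,260.6) top and (285.5,331.5) side.

```bash
python3 - <<'E'
from h import *
T=dict(np.load("top0.npz"));S=dict(np.load("side0.npz"))
def tri(a,b):
    P=[f["mtx"]@np.c_[f["R"],f["t"]] for f in(T,S)]
    X=cv2.triangulatePoints(*P,np.array(a,float),np.array(b,float)).ravel();return (X[:3]/X[3]).round(1)
pts={"blue":((197.8,208.9),(312.8,187.6),102),"white":((206,254.8),(273.5,194.8),102),"red":((214.2,303),(232.4,203),102),"hub":((435,260.4),(285.4,331.4),112),"tip":((437.5+.7,259),(284.8,320),133),
"blueshoulder":((202,212),None,78)}
for k,(a,b,z) in pts.items(): print(k,ray(T,a,z).round(1),b and (ray(S,b,z).round(1),tri(a,b)))
E
```

```text
blue [623.9 223.6 102. ] (array([623.4, 220.9, 102. ]), array([624. , 223.9, 100.4]))
white [543.  205.4 102. ] (array([540.9, 203.7, 102. ]), array([542. , 205.4, 101.2]))
red [460.7 187.6 102. ] (array([458. , 183.8, 102. ]), array([459.2, 187.7,  99.9]))
hub [ 537.  -190.1  112. ] (array([ 537.2, -194.1,  112. ]), array([ 537.4, -190.9,  108.8]))
tip [ 536.9 -189.9  133. ] (array([ 537.6, -193.4,  133. ]), array([ 537.5, -190.7,  130.3]))
blueshoulder [623.6 220.9  78. ] None
```

```bash
cat >> h.py <<'E'
def go(dst):
    """tool-frame dp (units 40mm) from current measured pose to dst, tool down"""
    from rig import telemetry
    from scipy.spatial.transform import Rotation as Ro
    s=telemetry.sense(); Rm=Ro.from_euler("xyz",s["tcp_rot"]).as_matrix()
    print(s["clock"],np.round(s["eef_pos"],1),np.round(s["tcp_rot"],4),"dp",(Rm.T@(np.array(dst)-s["eef_pos"])/40).round(3),"F",np.round(s["contact_force"],1),s["opening"],s["grasp_force"])
E
python3 - <<'E'
from h import *
S=dict(np.load("side0.npz"))
for n,p in {"toaster":(105,125),"kettle":(188,115),"blender":(250,95),"box":(308,118),"block":(288,150),"base?":(0,350)}.items(): print(n,ray(S,p,0).round())
print(proj(S,[0,0,0]),proj(S,[240,577,231]))
go([240,577,320]);go([623.8,222.3,320])
E
```

```text
toaster [ 34. 907.   0.]
kettle [291. 948.   0.]
blender [ 497. 1106.    0.]
box [679. 855.   0.]
block [597. 628.   0.]
base? [ 69. -59.   0.]
[-28.48260386 328.61703428] [138.47234884  82.13050364]
0.1 [239.6 576.8 230.6] [-3.1404  0.      2.7478] dp [-0.006  0.006 -2.234] F [-0.1 -0.3  0.7] 1.001929949296895 0.0
0.1 [239.6 576.8 230.6] [-3.1404  0.      2.7478] dp [-12.269  -4.502  -2.229] F [-0.1 -0.3  0.7] 1.001929949296895 0.0
```

>>> play_rows:
  dp:
    - [-0.9,-0.33,0]
    - [-1.8,-0.66,0]
    - [-2.7,-1.0,0]
    - [-3.6,-1.32,0]
    - [-4.5,-1.65,0]
  rot:
    - [0,0,0]
    - [0,0,0]
    - [0,0,0]
    - [0,0,0]
    - [0,0,0]
  fingers: 0.6

```text
clock: 0.52
eef_pos: [381.5, 445.7, 231.0]
tcp_rot: [-3.141, -0.0, 2.748]
contact_force: [0.8, 0.8, -0.5]
opening: 0.604
grasp_force: 0.0
```

>>> play_rows:
  dp:
    - [-0.9,-0.33,0]
    - [-1.8,-0.66,0]
    - [-2.7,-1.0,0]
    - [-3.6,-1.32,0]
    - [-4.5,-1.65,0]
  rot:
    - [0,0,0]
    - [0,0,0]
    - [0,0,0]
    - [0,0,0]
    - [0,0,0]

```text
clock: 0.93
eef_pos: [522.6, 315.5, 231.0]
tcp_rot: [-3.141, -0.0, 2.748]
contact_force: [0.2, 0.1, -0.4]
opening: 0.599
grasp_force: 0.0
```

>>> play_rows:
  dp:
    - [-0.9,-0.33,0]
    - [-1.8,-0.66,0]
    - [-2.7,-1.0,0]
    - [-3.2,-1.2,0]
    - [-3.2,-1.2,0]
  rot:
    - [0,0,0]
    - [0,0,0]
    - [0,0,0]
    - [0,0,0]
    - [0,0,0]

```text
clock: 1.35
eef_pos: [624.2, 220.1, 230.7]
tcp_rot: [-3.141, 0.001, 2.744]
contact_force: [-0.9, 0.1, -0.7]
opening: 0.604
grasp_force: 0.0
```

```bash
python3 -c "
from h import *
go([623.8,222.3,130])"
```

```text
1.35 [624.2 220.1 230.7] [-3.1408e+00  1.1000e-03  2.7443e+00] dp [0.032 0.049 2.517] F [-0.9  0.1 -0.7] 0.6044926404907545 0.0
```

>>> play_rows:
  dp:
    - [0.03,0.05,0.9]
    - [0.03,0.05,1.7]
    - [0.03,0.05,2.3]
    - [0.03,0.05,2.6]
    - [0.03,0.05,2.6]
  rot:
    - [0,0,0]
    - [0,0,0]
    - [0,0,0]
    - [0,0,0]
    - [0,0,0]

```text
clock: 1.77
eef_pos: [618.7, 225.7, 124.1]
tcp_rot: [-3.138, -0.004, 2.748]
contact_force: [-0.5, 0.2, -0.2]
opening: 0.596
grasp_force: 0.0
```

```bash
python3 - <<'E'
from rig import optics
from h import *
go([623.8,222.3,82])
I=np.zeros((600,800,3),np.uint8)
for i,n in enumerate(("side","top")):
    f=optics.grab_frame(n);np.savez(n+"1.npz",**f);u,v=proj(f,[624,222,102]).astype(int)
    I[:400,i*400:i*400+400]=cv2.resize(f["color"][v-50:v+50,u-50:u+50,::-1],(400,400),interpolation=cv2.INTER_NEAREST)
cv2.imwrite("pics/c1.png",I[:400])
E
```

```text
1.7667 [618.7 225.7 124.1] [-3.1379 -0.0043  2.7481] dp [-0.156 -0.026  1.051] F [-0.5  0.2 -0.2] 0.5964248525166952 0.0
```

View pics/c1.png

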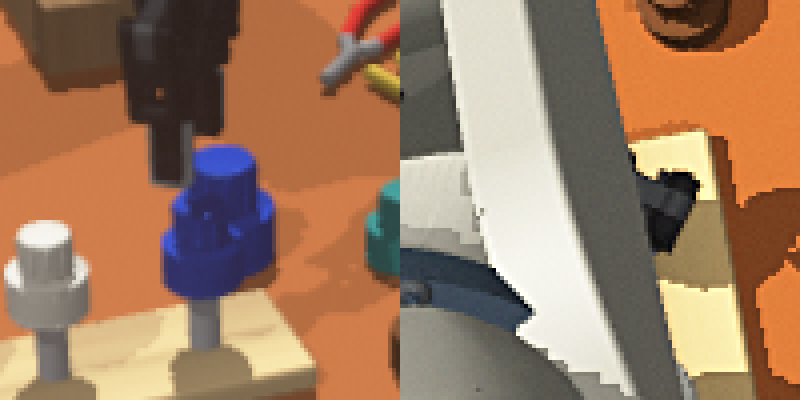

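The side crop shows the near finger at crop (170,170), left of the blue knob's top at (200,200). That fits the 5 mm TCP lag, so I'll let the arm settle.

>>> play_rows:
  dp:
    - [0,0,0]
    - [0,0,0]
    - [0,0,0]
  rot:
    - [0,0,0]
    - [0,0,0]
    - [0,0,0]

```text
clock: 2.12
eef_pos: [621.9, 226.4, 128.9]
tcp_rot: [3.14, 0.002, 2.748]
contact_force: [0.5, -0.1, 0.0]
opening: 0.599
grasp_force: 0.0
```

```bash
python3 -c "
from h import *
go([623.8,222.3,80])"
```

```text
2.1167 [621.9 226.4 128.9] [3.1399e+00 1.9000e-03 2.7479e+00] dp [-0.081 -0.079  1.223] F [ 0.5 -0.1  0. ] 0.5987865302786536 0.0
```

>>> play_rows:
  dp:
    - [-0.08,-0.08,0.2]
    - [-0.08,-0.08,0.5]
    - [-0.08,-0.08,0.8]
    - [-0.08,-0.08,1.0]
    - [-0.08,-0.08,1.15]
  rot:
    - [0,0,0]
    - [0,0,0]
    - [0,0,0]
    - [0,0,0]
    - [0,0,0]

```text
clock: 2.53
eef_pos: [621.8, 221.4, 79.1]
tcp_rot: [-3.14, -0.002, 2.748]
contact_force: [-0.1, -0.1, -0.3]
opening: 0.596
grasp_force: 0.0
```

>>> play_rows:
  dp:
    - [0,0,0]
    - [0,0,0]
    - [0,0,0]
    - [0,0,0]
  rot:
    - [0,0,0]
    - [0,0,0]
    - [0,0,0]
    - [0,0,0]

```text
clock: 2.87
eef_pos: [623.2, 222.0, 81.8]
tcp_rot: [3.141, 0.001, 2.748]
contact_force: [-0.0, -0.3, 0.6]
opening: 0.601
grasp_force: 0.0
```

```bash
python3 - <<'E'
from rig import optics
from h import *
go([623.8,222.3,80])
I=np.zeros((400,400,3),np.uint8)
f=optics.grab_frame("side");u,v=proj(f,[624,222,102]).astype(int)
cv2.imwrite("pics/c2.png",cv2.resize(f["color"][v-40:v+40,u-40:u+40,::-1],(480,480),interpolation=cv2.INTER_NEAREST))
E
```

```text
2.8667 [623.2 222.   81.8] [3.1410e+00 7.0000e-04 2.7478e+00] dp [-0.012  0.013  0.045] F [-0.  -0.3  0.6] 0.6011064564466875 0.0
```

View pics/c2.png

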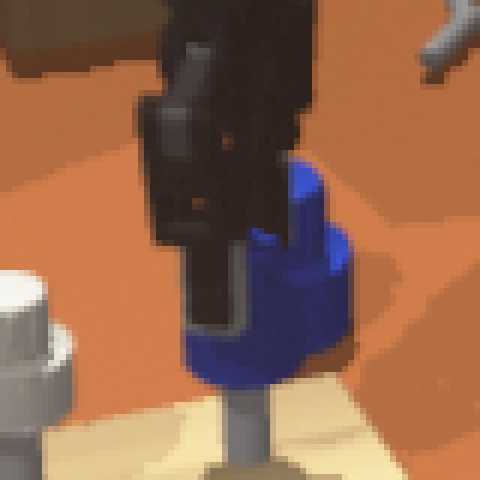

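The side crop shows the near finger straddling the blue knob, with its tip at crop (215,330) just above the shoulder. I'll close the gripper.

>>> play_rows:
  dp:
    - [0,0,0]
    - [0,0,0]
    - [0,0,0]
    - [0,0,0]
    - [0,0,0]
  rot:
    - [0,0,0]
    - [0,0,0]
    - [0,0,0]
    - [0,0,0]
    - [0,0,0]
  fingers: 0
  grip_force: 70

```text
clock: 3.33
eef_pos: [623.2, 221.9, 82.0]
tcp_rot: [3.141, 0.001, 2.748]
contact_force: [-1.6, -0.3, 5.9]
opening: 0.297
grasp_force: 68.6
```

>>> play_rows:
  dp:
    - [0,0,0]
    - [0,0,0]
    - [0,0,0]
    - [0,0,0]
  rot:
    - [0,0,0]
    - [0,0,0]
    - [0,0,0]
    - [0,0,0]

```text
clock: 3.67
eef_pos: [623.2, 221.9, 82.0]
tcp_rot: [3.141, 0.001, 2.748]
contact_force: [-1.0, -0.6, 5.0]
opening: 0.301
grasp_force: 68.6
```

>>> play_rows:
  dp:
    - [0,0,-0.3]
    - [0,0,-0.8]
    - [0,0,-1.5]
    - [0,0,-2.3]
    - [0,0,-2.9]
  rot:
    - [0,0,0]
    - [0,0,0]
    - [0,0,0]
    - [0,0,0]
    - [0,0,0]

```text
clock: 4.08
eef_pos: [623.1, 221.9, 200.2]
tcp_rot: [3.141, 0.001, 2.748]
contact_force: [0.3, 1.2, -0.4]
opening: 0.303
grasp_force: 68.8
```

>>> play_rows:
  dp:
    - [0,0,0]
    - [0,0,0]
    - [0,0,0]
  rot:
    - [0,0,0]
    - [0,0,0]
    - [0,0,0]

```text
clock: 4.33
eef_pos: [622.3, 221.7, 197.0]
tcp_rot: [-3.141, -0.0, 2.748]
contact_force: [-1.1, 0.9, -0.1]
opening: 0.301
grasp_force: 68.8
```

```bash
python3 - <<'E'
from rig import optics
from h import *
go([537.2,-191.5,198])
for n in ("side",):
    f=optics.grab_frame(n);u,v=proj(f,[624,222,200]).astype(int)
    cv2.imwrite("pics/c3.png",cv2.resize(f["color"][v-20:v+100,u-60:u+60,::-1],(480,480),interpolation=cv2.INTER_NEAREST))
E
```

```text
4.3333 [622.3 221.7 197. ] [-3.1412e+00 -4.0000e-04  2.7478e+00] dp [ -1.999 -10.354  -0.021] F [-1.1  0.9 -0.1] 0.30142537216589904 68.80240559577942
```

View pics/c3.png

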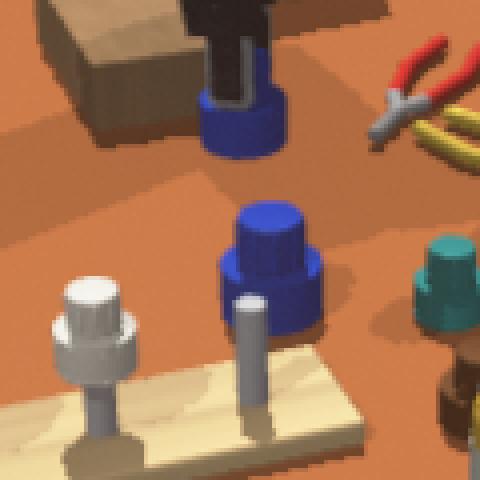

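The side crop shows the cap held upright in the gripper at crop (243,120), clear of the bare peg at (250,350). Next I'll carry it across to the fan.

>>> play_rows:
  dp:
    - [-0.1,-0.5,0]
    - [-0.25,-1.3,0]
    - [-0.43,-2.2,0]
    - [-0.6,-3.1,0]
    - [-0.8,-4.0,0]
  rot:
    - [0,0,0]
    - [0,0,0]
    - [0,0,0]
    - [0,0,0]
    - [0,0,0]

```text
clock: 4.8
eef_pos: [589.2, 60.5, 195.6]
tcp_rot: [-3.14, -0.003, 2.749]
contact_force: [1.0, -0.4, -0.6]
opening: 0.301
grasp_force: 68.9
```

>>> play_rows:
  dp:
    - [-0.18,-0.9,0]
    - [-0.35,-1.8,0]
    - [-0.52,-2.7,0]
    - [-0.7,-3.6,0]
    - [-0.85,-4.4,0]
  rot:
    - [0,0,0]
    - [0,0,0]
    - [0,0,0]
    - [0,0,0]
    - [0,0,0]

```text
clock: 5.22
eef_pos: [553.2, -115.6, 195.9]
tcp_rot: [-3.141, -0.003, 2.748]
contact_force: [1.6, -0.8, -0.3]
opening: 0.303
grasp_force: 68.9
```

>>> play_rows:
  dp:
    - [-0.15,-0.7,0]
    - [-0.25,-1.3,0]
    - [-0.33,-1.75,0]
    - [-0.35,-1.95,0]
    - [-0.35,-1.95,0]
  rot:
    - [0,0,0]
    - [0,0,0]
    - [0,0,0]
    - [0,0,0]
    - [0,0,0]

```text
clock: 5.63
eef_pos: [536.7, -192.3, 196.1]
tcp_rot: [-3.141, -0.002, 2.746]
contact_force: [-0.7, 0.7, -1.4]
opening: 0.301
grasp_force: 68.9
```

>>> play_rows:
  dp:
    - [0,0,0]
    - [0,0,0]
    - [0,0,0]
  rot:
    - [0,0,0]
    - [0,0,0]
    - [0,0,0]

```text
clock: 5.88
eef_pos: [538.0, -190.0, 197.1]
tcp_rot: [3.141, -0.0, 2.749]
contact_force: [0.2, 0.3, 0.1]
opening: 0.302
grasp_force: 68.9
```

```bash
python3 - <<'E'
from rig import optics
from h import *
go([537.2,-191.5,170])
I=np.zeros((480,800,3),np.uint8)
for i,n in enumerate(("side","top")):
    f=optics.grab_frame(n);np.savez(n+"2.npz",**f);u,v=proj(f,[537,-191,150]).astype(int);print(n,u,v)
    I[:400,i*400:i*400+400]=cv2.resize(f["color"][v-50:v+50,u-50:u+50,::-1],(400,400),interpolation=cv2.INTER_NEAREST)
cv2.imwrite("pics/c4.png",I[:400])
E
```

```text
5.8833 [ 538.  -190.   197.1] [ 3.1414e+00 -4.0000e-04  2.7490e+00] dp [ 0.004 -0.042  0.677] F [0.2 0.3 0.1] 0.3019152662086969 68.92745733261108
side 283 309
top 441 257
```

View pics/c4.png

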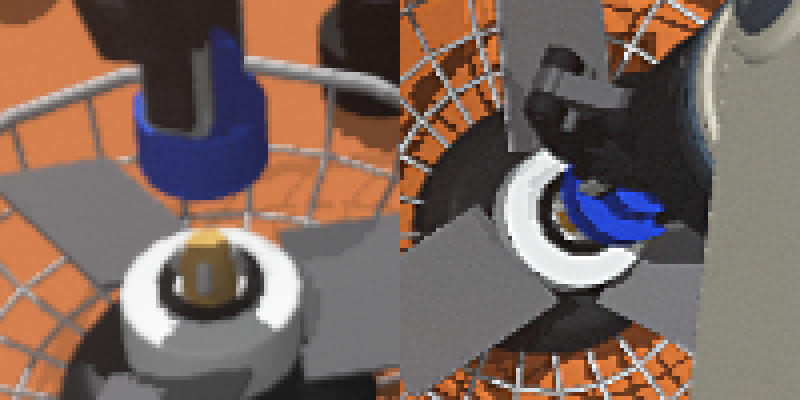

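The side crop shows the cap hanging above the stud. The cap body spans crop x 136–267 with its bottom at y≈200, the hub face spans x 121–301 and y 232–327, and the stud tip is at (207,236). In the top crop the cap partly covers the washer at about (610,215). I'll compare these with projected circles.

```bash
python3 - <<'E'
from h import *
S=dict(np.load("side2.npz"));T=dict(np.load("top2.npz"))
a=np.linspace(0,2*np.pi,200)
def ext(f,o,c,r):
    p=np.array([proj(f,[c[0]+r*np.cos(t),c[1]+r*np.sin(t),c[2]]) for t in a]); p=(p-o+.5)*4
    return np.r_[p.min(0),p.max(0)].round(1)
oS=np.array([283-50,309-50]);oT=np.array([441-50,257-50])
print("side l,t,r,b  cap bottom",ext(S,oS,(538,-190,171),22),"shoulder",ext(S,oS,(538,-190,195),22))
print("hub",ext(S,oS,(537.2,-191.5,112),32),"stud tip",(proj(S,(537.2,-191.5,133))-oS+.5)*4)
print("top: cap bottom",ext(T,oT,(538,-190,171),22),"shoulder",ext(T,oT,(538,-190,195),22),"hub",ext(T,oT,(537.2,-191.5,112),32))
for n,f,o in(("S",S,oS),("T",T,oT)):
    c=f["color"][o[1]:o[1]+100,o[0]:o[0]+100];h=cv2.cvtColor(c,cv2.COLOR_RGB2HSV).astype(int)
    for s,cc in blobs((h[...,0]>108)&(h[...,0]<130)&(h[...,1]>140),40): print(n,"blue ltrb",[4*s[0],4*s[1],4*(s[0]+s[2]),4*(s[1]+s[3])])
    for s,cc in blobs((h[...,1]<50)&(h[...,2]>190),100): print(n,"white ltrb",[4*s[0],4*s[1],4*(s[0]+s[2]),4*(s[1]+s[3])])
E
```

```text
side l,t,r,b  cap bottom [137.2 112.5 269.6 201. ] shoulder [131.7  57.6 266.8 145. ]
hub [118.9 222.3 302.8 354.9] stud tip [207.65151796 242.23981256]
top: cap bottom [161.9 142.2 270.5 250.7] shoulder [177.6 132.8 289.4 244.6] hub [107.5 142.  255.  289.5]
S blue ltrb [136, 96, 268, 200]
S white ltrb [220, 216, 300, 328]
S white ltrb [120, 232, 192, 348]
T blue ltrb [160, 164, 268, 244]
T white ltrb [104, 152, 236, 288]
```

```bash
python3 - <<'E'
from h import *
S=dict(np.load("side0.npz"))
h=cv2.cvtColor(S["color"],cv2.COLOR_RGB2HSV).astype(int)
w=(h[...,1]<60)&(h[...,2]>170)
for u in range(264,308,4): print(u,np.where(w[308:352,u])[0]+308, end='\n')
p=np.array([proj(S,[537.2+32*np.cos(t),-191.5+32*np.sin(t),112]) for t in np.linspace(0,6.28,60)])
print(p[::3].round(1).tolist())
E
```

```text
264 [328 329 330 331 332 333 334 335 336 337 338]
268 [323 324 325 326 327 328 329 330 331 332 333 334 335 336 337 338 339 340
 341 342]
272 [319 320 321 322 323 324 325 326 327 334 335 336 337 338 339 340 341 342
 343 344 345]
276 [318 319 320 321 339 340 341 342 343 344 345 346]
280 [316 317 341 342 343 344 345 346 347]
284 [342 343 344 345 346 347]
288 [316 342 343 344 345 346 347]
292 [316 317 318 319 340 341 342 343 344 345 346]
296 [317 318 319 320 321 322 337 338 339 340 341 342 343 344 345]
300 [312 319 320 321 322 323 324 325 326 327 328 329 330 331 332 333 334 335
 336 337 338 339 340 341 342]
304 [323 324 325 326 327 328 329 330 331 332 333 334 335 336 337 338 339]
[[308.1, 327.7], [306.2, 322.8], [302.2, 318.7], [296.7, 315.8], [290.1, 314.3], [283.1, 314.3], [276.2, 315.9], [270.2, 318.9], [265.6, 323.0], [262.8, 327.9], [262.3, 333.2], [264.1, 338.3], [268.2, 342.6], [274.1, 345.7], [281.2, 347.1], [288.8, 346.8], [295.9, 344.7], [301.9, 341.2], [306.1, 336.5], [308.1, 331.3]]
```

>>> play_rows:
  dp:
    - [0,-0.05,0.25]
    - [0,-0.05,0.5]
    - [0,-0.05,0.75]
    - [0,-0.05,0.85]
    - [0,-0.05,0.85]
  rot:
    - [0,0,0]
    - [0,0,0]
    - [0,0,0]
    - [0,0,0]
    - [0,0,0]

```text
clock: 6.4
eef_pos: [536.0, -192.6, 161.4]
tcp_rot: [-3.141, -0.003, 2.748]
contact_force: [0.3, 0.4, -0.7]
opening: 0.298
grasp_force: 68.9
```

>>> play_rows:
  dp:
    - [0,0,0]
    - [0,0,0]
    - [0,0,0]
  rot:
    - [0,0,0]
    - [0,0,0]
    - [0,0,0]

```text
clock: 6.65
eef_pos: [537.4, -193.2, 163.7]
tcp_rot: [3.142, 0.001, 2.748]
contact_force: [0.3, 0.4, -0.6]
opening: 0.3
grasp_force: 68.9
```

```bash
python3 - <<'E'
from rig import optics
from h import *
go([537.6,-192,159])
f=optics.grab_frame("side");np.savez("side3.npz",**f);u,v=proj(f,[537,-191,140]).astype(int);print(u,v)
cv2.imwrite("pics/c5.png",cv2.resize(f["color"][v-40:v+40,u-40:u+40,::-1],(480,480),interpolation=cv2.INTER_NEAREST))
E
```

```text
6.65 [ 537.4 -193.2  163.7] [3.1415e+00 7.0000e-04 2.7477e+00] dp [0.006 0.029 0.117] F [ 0.3  0.4 -0.6] 0.2998717875470586 68.9259946346283
283 315
```

View pics/c5.png

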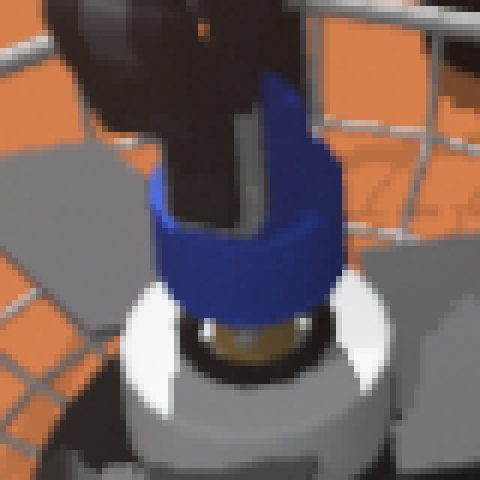

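The side crop shows the cap just above the stud. The cap is centred at x≈249, and the washer and stud at x≈255.5; most of that gap is expected from perspective. I'll go down gently and watch the force.

>>> play_rows:
  dp:
    - [0,0.02,0.06]
    - [0,0.02,0.12]
    - [0,0.02,0.18]
    - [0,0.02,0.22]
    - [0,0.02,0.22]
  rot:
    - [0,0,0]
    - [0,0,0]
    - [0,0,0]
    - [0,0,0]
    - [0,0,0]

```text
clock: 7.12
eef_pos: [537.1, -192.1, 154.0]
tcp_rot: [3.141, -0.001, 2.748]
contact_force: [1.2, 0.3, -0.4]
opening: 0.296
grasp_force: 68.8
```

>>> play_rows:
  dp:
    - [0,0,0]
    - [0,0,0]
  rot:
    - [0,0,0]
    - [0,0,0]

```text
clock: 7.28
eef_pos: [537.3, -192.3, 154.5]
tcp_rot: [3.142, -0.0, 2.748]
contact_force: [-0.0, 0.1, -0.0]
opening: 0.3
grasp_force: 68.8
```

>>> play_rows:
  dp:
    - [0,0,0.03]
    - [0,0,0.06]
    - [0,0,0.09]
    - [0,0,0.1]
    - [0,0,0.1]
  rot:
    - [0,0,0]
    - [0,0,0]
    - [0,0,0]
    - [0,0,0]
    - [0,0,0]
  grip_force: 100

```text
clock: 7.7
eef_pos: [537.2, -191.8, 150.5]
tcp_rot: [3.141, -0.001, 2.748]
contact_force: [-0.2, 4.9, 3.1]
opening: 0.289
grasp_force: 98.8
```

>>> play_rows:
  dp:
    - [0,0,0.02]
    - [0,0,0.04]
    - [0,0,0.04]
  rot:
    - [0,0,0]
    - [0,0,0]
    - [0,0,0]

```text
clock: 7.95
eef_pos: [537.3, -192.0, 149.1]
tcp_rot: [3.141, -0.0, 2.748]
contact_force: [-1.7, 4.2, 1.9]
opening: 0.289
grasp_force: 98.8
```

The stud is pushing the cap toward +y, so I'll shift about 1.3 mm that way.

>>> play_rows:
  dp:
    - [0.02,0.025,0]
    - [0.02,0.025,0]
    - [0.02,0.025,0]
  rot:
    - [0,0,0]
    - [0,0,0]
    - [0,0,0]

```text
clock: 8.2
eef_pos: [537.0, -191.3, 148.8]
tcp_rot: [-3.141, 0.0, 2.748]
contact_force: [-0.6, 0.7, 0.2]
opening: 0.292
grasp_force: 98.6
```

>>> play_rows:
  dp:
    - [0,0,0.02]
    - [0,0,0.04]
    - [0,0,0.05]
    - [0,0,0.05]
  rot:
    - [0,0,0]
    - [0,0,0]
    - [0,0,0]
    - [0,0,0]

```text
clock: 8.53
eef_pos: [537.1, -191.2, 146.7]
tcp_rot: [-3.141, 0.0, 2.748]
contact_force: [0.3, -0.6, -0.7]
opening: 0.291
grasp_force: 98.6
```

>>> play_rows:
  dp:
    - [0,0,0.02]
    - [0,0,0.04]
    - [0,0,0.05]
    - [0,0,0.05]
  rot:
    - [0,0,0]
    - [0,0,0]
    - [0,0,0]
    - [0,0,0]

```text
clock: 8.87
eef_pos: [536.7, -191.0, 144.4]
tcp_rot: [-3.141, -0.001, 2.748]
contact_force: [-0.7, 0.9, -1.6]
opening: 0.291
grasp_force: 98.5
```

>>> play_rows:
  dp:
    - [0,0,0.02]
    - [0,0,0.04]
    - [0,0,0.05]
    - [0,0,0.05]
  rot:
    - [0,0,0]
    - [0,0,0]
    - [0,0,0]
    - [0,0,0]

```text
clock: 9.2
eef_pos: [537.0, -191.0, 142.9]
tcp_rot: [3.142, 0.0, 2.748]
contact_force: [-0.3, 0.2, -0.1]
opening: 0.288
grasp_force: 98.6
```

>>> play_rows:
  dp:
    - [0,0,0.02]
    - [0,0,0.04]
    - [0,0,0.05]
    - [0,0,0.05]
  rot:
    - [0,0,0]
    - [0,0,0]
    - [0,0,0]
    - [0,0,0]

```text
clock: 9.53
eef_pos: [537.1, -191.1, 141.2]
tcp_rot: [3.142, 0.0, 2.748]
contact_force: [-2.2, 0.4, 5.5]
opening: 0.288
grasp_force: 98.9
```

```bash
python3 - <<'E'
from rig import optics
from h import *
go([537,-191,141])
f=optics.grab_frame("side");np.savez("side4.npz",**f);u,v=proj(f,[537,-191,140]).astype(int);print(u,v)
cv2.imwrite("pics/c6.png",cv2.resize(f["color"][v-40:v+40,u-40:u+40,::-1],(480,480),interpolation=cv2.INTER_NEAREST))
E
```

```text
9.5333 [ 537.1 -191.1  141.2] [3.1416e+00 2.0000e-04 2.7478e+00] dp [0.002 0.001 0.004] F [-2.2  0.4  5.5] 0.28764979344726266 98.89192700386047
283 315
```

View pics/c6.png

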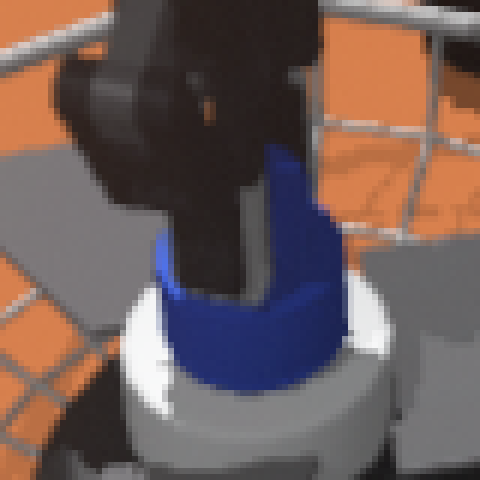

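The side crop shows the cap sitting low over the hub face, its bottom edge at crop y≈391. I'll work out the underside height from that.

```bash
python3 - <<'E'
from h import *
for n,o in(("side3",275),("side4",275)):
    S=dict(np.load(n+".npz"))
    h=cv2.cvtColor(S["color"],cv2.COLOR_RGB2HSV).astype(int);m=(h[...,0]>108)&(h[...,0]<130)&(h[...,1]>130)
    ys=np.where(m[275:355,243:323].any(1))[0]; print(n,"bottom row",275+ys.max()+.5)
a=np.linspace(0,6.28,200)
for z,y in((137.7,-193.2),(123,-191),(117,-191),(115,-191)):
    print(z,max(proj(S,[537+22*np.cos(t),y+22*np.sin(t),z])[1] for t in a).round(1))
E
```

```text
side3 bottom row 328.5
side4 bottom row 339.5
137.7 329.0
123 335.7
117 338.9
115 339.9
```

The underside is about 115 mm above the bench, so the cap has clicked and is on the washer. I'll press it fully home.

>>> play_rows:
  dp:
    - [0,0,0.02]
    - [0,0,0.03]
    - [0,0,0.04]
    - [0,0,0.04]
  rot:
    - [0,0,0]
    - [0,0,0]
    - [0,0,0]
    - [0,0,0]

```text
clock: 9.92
eef_pos: [537.2, -191.1, 140.1]
tcp_rot: [3.142, 0.0, 2.748]
contact_force: [-3.4, 1.6, 9.8]
opening: 0.289
grasp_force: 99.4
```

>>> play_rows:
  dp:
    - [0,0,0.02]
    - [0,0,0.03]
    - [0,0,0.03]
  rot:
    - [0,0,0]
    - [0,0,0]
    - [0,0,0]

```text
clock: 10.17
eef_pos: [537.2, -191.1, 139.6]
tcp_rot: [3.142, 0.001, 2.748]
contact_force: [-5.8, 2.4, 17.7]
opening: 0.294
grasp_force: 100.3
```

>>> play_rows:
  dp:
    - [0.01,0,0]
    - [0.01,0,0]
    - [0.01,0,0]
    - [0.01,0,0]
    - [0.01,0,0]
  rot:
    - [0,0,0]
    - [0,0,0]
    - [0,0,0]
    - [0,0,0]
    - [0,0,0]

```text
clock: 10.58
eef_pos: [537.2, -191.1, 139.7]
tcp_rot: [3.142, 0.002, 2.748]
contact_force: [-4.1, 0.7, 15.5]
opening: 0.292
grasp_force: 100.2
```

>>> play_rows:
  dp:
    - [0,0,0]
    - [0,0,0]
    - [0,0,0]
    - [0,0,0]
    - [0,0,0]
  rot:
    - [0,0,0]
    - [0,0,0]
    - [0,0,0]
    - [0,0,0]
    - [0,0,0]

```text
clock: 11.0
eef_pos: [537.2, -191.1, 139.7]
tcp_rot: [3.142, 0.002, 2.748]
contact_force: [-4.4, 1.6, 16.2]
opening: 0.297
grasp_force: 100.2
```

Holding steady at 16 N with the washer at its stop.

```bash
python3 -c "
from rig import r
print(r.sign_off())"
```

```text
the job is handed in; nothing more can be done
None
```

The blue cap is on the fan's spindle, pressed home against the washer with the gripper still holding it down at about 16 N, and the job is handed in at about 11 s. I didn't see the click as a force peak; I inferred it from the cap's final height.

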